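# Gauge the specimen jar, then hold the lamp shutter half open

## Task

Take a cloudiness reading of the jar standing in the bench reader: with the shutter still closed, press the black button of the sprung height gauge down until its foot rests on the jar's lid, keep it there for about a second without pressing hard, then let the gauge spring all the way back up. After that slide the sprung lamp shutter to half of its travel by its metal tab (tab at the long middle mark) and hold it there: the program finishes while still holding the shutter, because it springs shut when let go. Leave the other jar, the tube rack and the loop holder alone, and keep the jar in its place.

Things in the scene. Friction and masses are not known exactly. Their poses are not given: they have to be found in the camera images.
- reader: Fixed bench reader. White base plate 180 (x) x 300 (y) x 12 mm; origin on the bench under its middle; at yaw 0 x points away from the robot, y to its left. On the -y half a grey lamp housing 160 (x) x 90 (y) mm centred at x 0, y -85 mm, its flat top 85 mm above the bench. On the +y half the jar nest with the gauge above it.
- nest (a point): Centre of the jar nest at bench height, x -30, y +85 mm in the reader's frame: a 58 mm hole through the base plate in which one jar stands on the bench. Behind it (reader x +58 mm) a 30 mm square column carries a 30 mm wide bridge over it, 135 to 155 mm above the bench, through which the gauge spindle passes.
- gauge_foot (a point): The moving part of the height gauge: a steel foot disc 28 mm across below and a black push button 32 mm across, 14 mm thick, on top, joined by a 10 mm spindle. This point is the centre of the foot's underside, 115 mm above the bench when up. It moves straight down over the nest.
- gauge_top (a point): Centre of the top of the black gauge button, 122 mm above the foot's underside (237 mm above the bench when up).
- gauge (a joint): Downward travel of the gauge, m: 0 fully up (it springs back there), 0.065 lowest. The foot meets the tall jar's lid at 0.030, the short jar's at 0.055. Spring: 3.6 N to start, rising by 60 N/m (5.4 N at 0.030, 6.9 N at 0.055), plus 0.3 N friction.
- gauge_button (a joint): Overtravel of the black button on the spindle, m: 0 while the foot hangs free, up to 0.010. A second, stiffer spring (8 N to start, rising by 600 N/m, 14 N at 0.010) lets the button sink on after the foot has met the lid, so that the foot is pressed on softly; any sinking of a few mm shows that the foot rests on the lid. It springs back by itself.
- tab_top (a point): Centre of the top of the shutter's upright aluminium tab: 12 mm thick along the slide (reader x), 24 mm wide (reader y), standing free 35 mm high on the housing's flat top (tab top 120 mm above the bench); can be pinched or pushed. Closed it is at x -30, y -85 mm in the reader's frame.
- shutter (a joint): Travel of the shutter, m: 0 closed (it springs back there), 0.060 fully open, half 0.030; it grows as the tab slides along reader +x. Spring: 2.4 N to start, rising by 120 N/m (6 N at half, 9.6 N open), plus 0.3 N friction. White marks on the housing beside the tab's slot: closed, half (longer, at reader x 0), open.
- tall_jar: Tall specimen jar, white, 54 mm across, with a flat blue lid 60 mm across; 85 mm high overall, about 0.12 kg. Origin at the centre of its underside, z up. Either this jar or the short one stands in the nest; the other stands on the bench.
- short_jar: Short specimen jar, as the tall one but 60 mm high. Origin at the centre of its underside.
- tube_rack: White wire rack 100 x 160 mm, with capped test tubes up to 114 mm high, standing on the bench to the right of the reader; not needed. Origin under its middle, 160 mm side along its y.
- loop_holder: Black-handled wire loop, 190 mm long, lying on the bench to the left of the reader along its own x; not needed. Origin on the bench 90 mm from the handle's end.

How it is judged:
On the way, in this order (a step that is already met when the one before it is completed fails the run):
1. the gauge foot rests on the lid of the jar in the nest (over 0.5 N) for 0.5 s while the shutter is closed (((horizontal distance between tall_jar and nest below 0.012 m and contact force between gauge and tall_jar above 0.5 N) or (horizontal distance between short_jar and nest below 0.012 m and contact force between gauge and short_jar above 0.5 N)) and value of joint shutter below 0.006 m), for 0.5 s.
2. the gauge is let back up (within 6 mm of its top) with the shutter still closed (value of joint each of gauge, shutter below 0.006 m), for 0.1 s.
At the end, for the whole second after the job is handed in: The fingers hold the shutter still (over 2.5 N on its tab, slower than 10 mm/s) at half travel, 25 to 35 mm of 60; the gauge is back up within 6 mm; the jar stands upright in the nest within 12 mm of its centre; jars, rack and loop holder are within 30 mm of where they started (value of joint shutter between 0.025 and 0.035 m and velocity of joint shutter between -0.01 and 0.01 m/s and contact force between the fingers and shutter above 2.5 N and value of joint gauge below 0.006 m and horizontal distance between any of tall_jar, short_jar and nest below 0.012 m and angle between each of tall_jar, short_jar's own z axis and vertical below 0.15 rad and distance of each of tube_rack, loop_holder, tall_jar, short_jar from where it was at the start of the episode below 0.03 m); the arm keeps its last pose, push and grip.
It fails at once if the gauge foot is pressed hard onto a lid (over 40 N) (contact force between gauge and tall_jar above 40 N or contact force between gauge and short_jar above 40 N).
It fails at once if a jar, the tube rack or the loop holder is pushed more than 30 mm away (distance of any of tube_rack, loop_holder, tall_jar, short_jar from where it was at the start of the episode above 0.03 m).
It fails at once if a jar is tipped (angle between any of tall_jar, short_jar's own z axis and vertical above 0.5 rad).
It also fails if it takes over 51 s, if anything falls off the work surface, if the arm or the gripper's body presses on something with over 40 N, if the wrist force passes 120 N, or if a joint passes its speed limit or range.

## Robot

A 6-joint arm with a two-finger parallel gripper is mounted at the origin on the work surface. World frame = base frame: x ahead of the robot, y to its left, z up, the work surface at z = 0. Lengths are in m, angles in rad, forces in N, time in s.
With the tool pointing down it reaches from about 0.35 to 0.775 m from the base axis. Payload 5.5 kg.
Tool frame: the origin (TCP) lies between the finger pads; the fingertips stand 22 mm ahead of it and the grasp point (between the pads) lies 3 mm ahead of it; z points along the fingers, y is the line along which they close (so a half turn about z gives the same grasp; the last joint's range is limited). The gripper opens to 85 mm and grips with 20 to 120 N. Pads are 22 mm wide; open, the fingers measure 114 mm over their backs; the gripper's body (76 mm by 85 mm) begins 54 mm behind the grasp point. The pads swing forward as they close: fully open they stand 13 mm farther back than shut.
Start: joints at [-1.479, 0.313, 0.046, 1.304, 0, 1.431], TCP at [0.132, -0.56, 0.253] pointing down, gripper open.
Joint ranges: [-2.76, 2.76], [-0.86, 1.69], [-1.03, 1.26], [-2.2, 2.34], [-1.47, 1.5], [-3.14, 3.14]. Speed limits (rad/s): [2.57, 2.57, 3.14, 3.14, 3.14, 3.14].

## Interface

Orientations are given as a unit quaternion [w, x, y, z].
In Python, from workcell import env gives the robot as it stands.
- The arm moves only by the tool hand_motion, called after "Emit:" in YAML: its name, and indented under it one key for each argument. Schema: {"type":"object","properties":{"rows":{"type":"object","properties":{"dx":{"type":"array","items":{"type":"number"},"minItems":1,"maxItems":8},"dy":{"type":"array","items":{"type":"number"},"minItems":1,"maxItems":8},"dz":{"type":"array","items":{"type":"number"},"minItems":1,"maxItems":8},"wx":{"type":"array","items":{"type":"number"},"minItems":1,"maxItems":8},"wy":{"type":"array","items":{"type":"number"},"minItems":1,"maxItems":8},"wz":{"type":"array","items":{"type":"number"},"minItems":1,"maxItems":8}},"additionalProperties":false,"required":["dx","dy","dz","wx","wy","wz"]},"finger_gap":{"type":"number"},"force":{"type":"number"},"only":{"type":"string"},"quiet":{"type":"boolean"},"lines":{"type":"string"}},"required":["rows"],"additionalProperties":false}. rows is an object with one list for each field, all of the same length, 1 to 8, a row being the entries at one place: dx, dy, dz (the shift in units of 5 mm), wx, wy, wz (a rotation vector in units of 0.25 rad); each row is the pose to reach, as a shift and turn from the pose commanded when the call began, along the tool's axes at that moment; what a row does not reach only later rows make up. A row lasts 1/8 s, in which the tool goes at most 0.0625 m and 0.188 rad, less where a joint would pass 70% of its speed; a pose out of reach is approached as far as the arm can. finger_gap is the finger opening in m, set as the call begins (left out keeps the last). The fingers move at their own pace and stop on an object; force is the grip in N (left out, the last holds). Time passes only in rows, so rows that do not move let the fingers close. The tool returns the time, the measured TCP pose, the force, the opening and the grip force at its end. only (a regular expression) keeps the lines of the reply that match it, lines (a string "A,B") keeps lines A to B, and quiet returns only ok. Input that does not fit is refused with a message, and nothing moves.
- env.get_state(): the state, without advancing time (a new reading comes with each control period).
- env.read_camera(name): name is "side" or "top" or "wrist"; returns a dict with "image" (420x560x3 uint8, red, green, blue), "K" (3x3 intrinsics, pixels), "R" (3x3) and "t" (3): a world point X has camera coordinates R X + t. Camera axes: x right, y down, z forward; pixel columns grow to the right and rows downward; lengths in m; the calibration is good to about 2 mm. A picture is of the moment at which its call begins. There is no depth.
- env.hand_in(): hands the job in; it is judged then, once.
The state is a dict: "clock": time; "joint_pos": joint angles; "qvel": joint speeds; "tau": joint torques, N m; "tcp_pos": TCP position; "orientation": TCP orientation; "wrist_force": force on the tool from outside, world axes, zero at the start; "ft_torque": the same for the moment, N m; "finger_gap": finger opening in m; "grip_force": force on a finger pad.
Only numpy, scipy, OpenCV 4.12 (cv2) and the standard library are available. Lean on these libraries where they do the work, as an engineer would, in place of code of your own. Each camera call takes 0.05 s, during which the arm holds its last target. There are 200 camera calls.

## Working session

There is one attempt and no reset: what is moved stays moved. The work goes in short steps, Python scripts to look and compute and a tool call to move; the robot and the scene stay as the last step left them, time stands still between calls to the robot, and variables do not carry over. Pictures are saved under pics/ and viewed, at most 10 in all, crops included, and the job is handed in when it is done.

```bash
ls; mkdir -p pics
```

Run:
```python
from workcell import env
import cv2
for n in("side","top"):
    c=env.read_camera(n); cv2.imwrite(f"pics/{n}0.png",c["image"][:,:,::-1]); print(n,c["K"].tolist(),c["R"].round(4).tolist(),c["t"].tolist())
s=env.get_state();print({k:s[k] for k in("clock","tcp_pos","orientation","finger_gap")})
```

```text
pics
workcell.py
side [[444.35855260973005, 0.0, 275.60528682489996], [0.0, 444.35855260973005, 212.3447259391171], [0.0, 0.0, 1.0]] [[-0.7114, -0.7028, -0.0068], [-0.5266, 0.5394, -0.6571], [0.4655, -0.4639, -0.7538]] [0.37200582843887803, 0.39806613893647635, 1.0276806806978602]
top [[504.52114474411525, 0.0, 275.2466717401883], [0.0, 504.52114474411525, 208.2888605446437], [0.0, 0.0, 1.0]] [[0.012, -0.9999, 0.0013], [-0.9952, -0.0121, -0.0971], [0.0971, -0.0001, -0.9953]] [-0.02411767565145879, 0.56428852125673, 1.505613493627977]
{'clock': 0.1, 'tcp_pos': array([ 0.13205687, -0.55921739,  0.2524995 ]), 'orientation': array([-8.16840747e-04,  9.93290428e-01,  1.15643665e-01,  1.89289038e-05]), 'finger_gap': 0.08544795318631052}
```

View pics/top0.png

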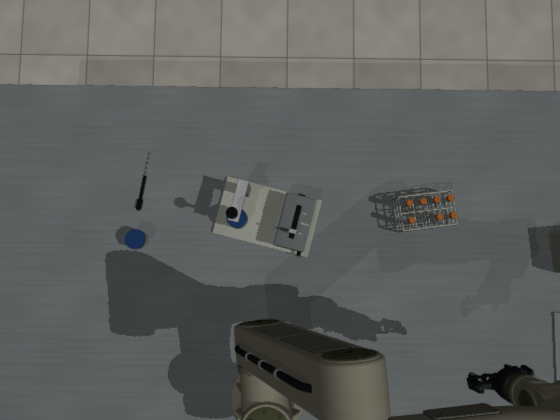

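View pics/side0.png

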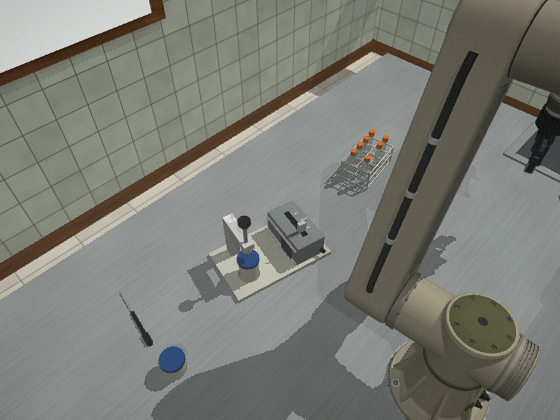

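The top view shows the reader plate with corners near (226,177), (321,200), (307,256) and (212,233), the black gauge button near (232,213) and the tab near (293,232). In the side view the button is at (244,221) and the tab near (302,224). I'll zoom in to measure these.

Run:
```python
import cv2,numpy as np
a=cv2.imread("pics/top0.png")[170:265,205:330]; b=cv2.imread("pics/side0.png")[190:310,200:340]
a=cv2.resize(a,None,fx=3.2,fy=3.2*1.0,interpolation=cv2.INTER_CUBIC); b=cv2.resize(b,None,fx=2.8,fy=2.8,interpolation=cv2.INTER_CUBIC)
a=cv2.convertScaleAbs(a,alpha=1.3);b=cv2.convertScaleAbs(b,alpha=1.3)
h=max(a.shape[0],b.shape[0]);p=np.zeros((h,a.shape[1]+b.shape[1],3),np.uint8);p[:a.shape[0],:a.shape[1]]=a;p[:b.shape[0],a.shape[1]:]=b
print(p.shape,a.shape);cv2.imwrite("pics/zoom.png",p)
```

```text
(336, 792, 3) (304, 400, 3)
```

View pics/zoom.png

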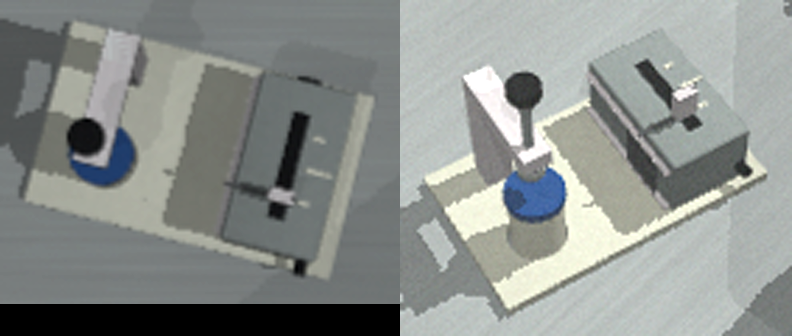

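The crops show the tab at the closed mark and a jar in the nest under the gauge, with the corners clear. I'll fit the reader pose.

Create h.py:
```python
import numpy as np
from workcell import env
def proj(c,X):
    q=(c["K"]@(c["R"]@np.atleast_2d(X).T+np.array(c["t"])[:,None])); return (q[:2]/q[2]).T
def w(p,X):
    X=np.atleast_2d(X);c,s=np.cos(p[2]),np.sin(p[2]);return np.c_[p[0]+c*X[:,0]-s*X[:,1],p[1]+s*X[:,0]+c*X[:,1],X[:,2]]
```

Run:
```python
from h import *
from scipy.optimize import least_squares
T=env.read_camera("top");S=env.read_camera("side")
t=[((68,20),(.09,.15,.012)),((374,95),(.09,-.15,.012)),((328,278),(-.09,-.15,.012)),((22,200),(-.09,.15,.012)),((264,72),(.08,-.04,.085)),((224,238),(-.08,-.04,.085)),((86,138),(-.03,.085,.234)),((282,195),(-.03,-.085,.12))]
s=[((425,180),(.09,.15,.012)),((508,310),(-.09,.15,.012)),((767,178),(-.09,-.15,.012)),((524,88),(-.03,.085,.232)),((684,91),(-.03,-.085,.12))]
tp=np.array([a for a,_ in t])/3.2+[205,170];tX=np.array([b for _,b in t])
sp=(np.array([a for a,_ in s])-[400,0])/2.8+[200,190];sX=np.array([b for _,b in s])
f=lambda p:np.r_[(proj(T,w(p,tX))-tp).ravel(),(proj(S,w(p,sX))-sp).ravel()]
r=least_squares(f,[.6,0,-.2],loss="soft_l1");p=r.x
print(p.round(4));print(f(p).reshape(-1,2).round(1).tolist())
for X in[(-.03,.085,0),(-.03,-.085,0),(0,-.085,0)]:print(w(p,X).round(4))
from scipy.spatial.transform import Rotation as R
print(R.from_quat(np.roll(env.get_state()["orientation"],-1)).as_matrix().round(4))
# jar height: lid centre blue in side
import cv2
im=S["image"].astype(int);m=(im[...,2]>im[...,0]+50);m[:, :225]=0;m[:,280:]=0
v,u=np.nonzero(m);print("blue",u.mean(),v.mean(),u.min(),u.max());print([proj(S,w(p,(-.03,.085,z)))[0].round(1).tolist() for z in(.085,.06)])
```

```text
[ 0.5391  0.0079 -0.2317]
[[0.6, 0.8], [-0.5, 0.7], [0.1, 0.6], [0.2, 1.1], [-1.1, -0.7], [-1.8, 0.5], [-0.4, 0.3], [-0.3, 0.4], [-0.8, -1.9], [0.2, -1.2], [-0.2, -3.6], [-0.2, -0.9], [0.2, -1.1]]
[[0.5295 0.0975 0.    ]]
[[ 0.4904 -0.0679  0.    ]]
[[ 0.5196 -0.0748  0.    ]]
[[ 9.733e-01  2.297e-01 -1.000e-04]
 [ 2.297e-01 -9.733e-01  1.100e-03]
 [ 1.000e-04 -1.100e-03 -1.000e+00]]
blue 249.3846153846154 258.61990950226243 237 258
[[247.5, 256.6], [248.0, 262.1]]
```
Tall jar likely (blue includes side of lid; lid 60: would be 262+). Residuals in side vertical ~-1..-3; hmm. Mean blue 258.6 including lid side edge (lid thick → lower pixels) minus the obscured by foot at top (shifts down)... Button in side residual -0.9,... ambiguous but press handles: stop at wrist force rise.

The rows are not in the units I measure in: shifts go in units of 5 mm and turns go in units of 0.25 rad. I convert before sending: -0.08 m is -16, 0.08 m is 16.

Emit:
hand_motion:
  rows: {"dx":[3, 9, 16, 24, 32, 40, 48, 54], "dy":[-3, -9, -16, -24, -32, -40, -48, -55], "dz":[-4, -9.5, -9.5, -9.5, -9.5, -9.5, -9.5, -9.5], "wx":[0, 0, 0, 0, 0, 0, 0, 0], "wy":[0, 0, 0, 0, 0, 0, 0, 0], "wz":[0, 0, 0, 0, 0, 0, 0, 0]}
  finger_gap: 0
  force: 20

```text
clock: 1.2
tcp_pos: [0.3323, -0.2272, 0.3022]
orientation: [0.001, 0.993, 0.116, 0.001]
wrist_force: [0.4, 0.6, 0.2]
finger_gap: -0.0005
grip_force: 0.0
```

Emit:
hand_motion:
  rows: {"dx":[7, 15, 23, 31, 39, 46, 51, 53.54], "dy":[-7, -15, -23, -31, -39, -47, -52, -54.58], "dz":[0, 0, 0, 0, 0, 0, 0, 0], "wx":[0, 0, 0, 0, 0, 0, 0, 0], "wy":[0, 0, 0, 0, 0, 0, 0, 0], "wz":[-0.4, -1, -1.6, -2.2, -2.8, -3.4, -4, -4.428]}

```text
clock: 2.2
tcp_pos: [0.5294, 0.0998, 0.3019]
orientation: [0.0, 0.782, 0.623, 0.0]
wrist_force: [0.5, 0.1, 0.4]
finger_gap: -0.0
grip_force: 0.0
```

Add to h.py:
```python
from scipy.spatial.transform import Rotation as R
P=np.array([0.5391,0.0079,-0.2317])
def go(x):
    s=env.get_state();r=R.from_quat(np.roll(s["orientation"],-1))
    print("t",s["clock"],"tcp",s["tcp_pos"].round(4),"need tool",(r.as_matrix().T@(np.array(x)-s["tcp_pos"])).round(4),"zx",r.as_matrix().round(3).tolist(),"F",s["wrist_force"].round(2))
```

Run:
```python
from h import *; import cv2
a=env.read_camera("side")["image"][150:330,160:360,::-1];b=env.read_camera("top")["image"][150:280,190:340,::-1]
a=cv2.resize(a,(400,360),interpolation=2);b=cv2.resize(b,(400,347),interpolation=2)
p=np.zeros((360,800,3),np.uint8);p[:,:400]=a;p[:347,400:]=b;cv2.imwrite("pics/a1.png",cv2.convertScaleAbs(p,alpha=1.3))
go([.5295,.0975,.30])
```

```text
t 2.3 tcp [0.5295 0.0993 0.3016] need tool [-0.0018  0.0004  0.0016] zx [[0.226, 0.974, 0.001], [0.974, -0.226, 0.0], [0.001, 0.001, -1.0]] F [ 0.01 -0.2   0.69]
```

View pics/a1.png

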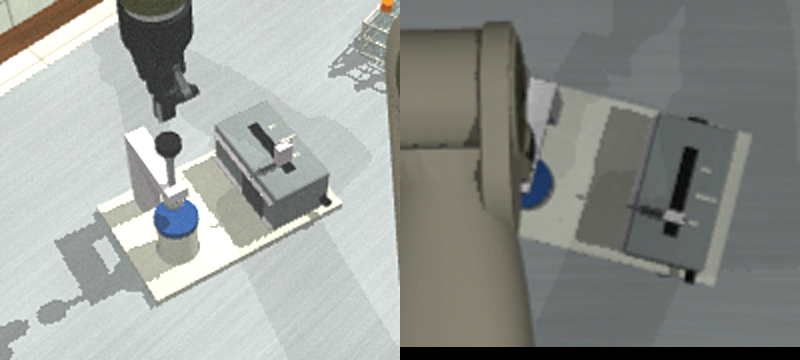

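The side view has the closed fingertips (160,115) right above the button (168,143). I'll press down in stages.

To row units: 0.06 m is 12, 0.052 m is 10.4.

Emit:
hand_motion:
  rows: {"dx":[-0.2, -0.3, -0.3, -0.3, -0.3, -0.3, -0.3, -0.3], "dy":[0, 0, 0, 0, 0, 0, 0, 0], "dz":[1.6, 4, 6, 7.6, 9, 10.4, 12, 12], "wx":[0, 0, 0, 0, 0, 0, 0, 0], "wy":[0, 0, 0, 0, 0, 0, 0, 0], "wz":[0, 0, 0, 0, 0, 0, 0, 0]}

```text
clock: 3.3
tcp_pos: [0.529, 0.0954, 0.2405]
orientation: [0.0, 0.784, 0.62, -0.0]
wrist_force: [-2.8, -2.0, 4.4]
finger_gap: -0.0002
grip_force: 2.2
```

Emit:
hand_motion:
  rows: {"dx":[0, 0, 0, 0], "dy":[0, 0, 0, 0], "dz":[0.6, 1.2, 1.6, 1.6], "wx":[0, 0, 0, 0], "wy":[0, 0, 0, 0], "wz":[0, 0, 0, 0]}

```text
clock: 3.8
tcp_pos: [0.5291, 0.0954, 0.2331]
orientation: [0.0, 0.784, 0.62, -0.0]
wrist_force: [-1.9, -1.6, 5.6]
finger_gap: -0.0002
grip_force: 2.4
```

Emit:
hand_motion:
  rows: {"dx":[0, 0, 0, 0], "dy":[0, 0, 0, 0], "dz":[0.4, 0.8, 1.2, 1.2], "wx":[0, 0, 0, 0], "wy":[0, 0, 0, 0], "wz":[0, 0, 0, 0]}

```text
clock: 4.3
tcp_pos: [0.5292, 0.0955, 0.2277]
orientation: [0.0, 0.784, 0.62, 0.0]
wrist_force: [-4.6, -2.2, 8.9]
finger_gap: 0.0002
grip_force: 4.3
```

The force jumped from about 5.6 N to 8.9 N at 31 mm, so this is the tall jar. I'll sink 3 mm more and hold.

Emit:
hand_motion:
  rows: {"dx":[0, 0, 0, 0, 0, 0, 0, 0], "dy":[0, 0, 0, 0, 0, 0, 0, 0], "dz":[0.3, 0.6, 0.6, 0.6, 0.6, 0.6, 0.6, 0.6], "wx":[0, 0, 0, 0, 0, 0, 0, 0], "wy":[0, 0, 0, 0, 0, 0, 0, 0], "wz":[0, 0, 0, 0, 0, 0, 0, 0]}

```text
clock: 5.3
tcp_pos: [0.5292, 0.0954, 0.2251]
orientation: [0.001, 0.784, 0.62, 0.0]
wrist_force: [-5.2, -2.9, 11.1]
finger_gap: 0.0001
grip_force: 5.1
```

Run:
```python
from h import *; import cv2
a=env.read_camera("side")["image"][170:310,180:340,::-1];cv2.imwrite("pics/a2.png",cv2.convertScaleAbs(cv2.resize(a,(640,560),interpolation=2),alpha=1.3))
```

```text
(no output)
```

View pics/a2.png

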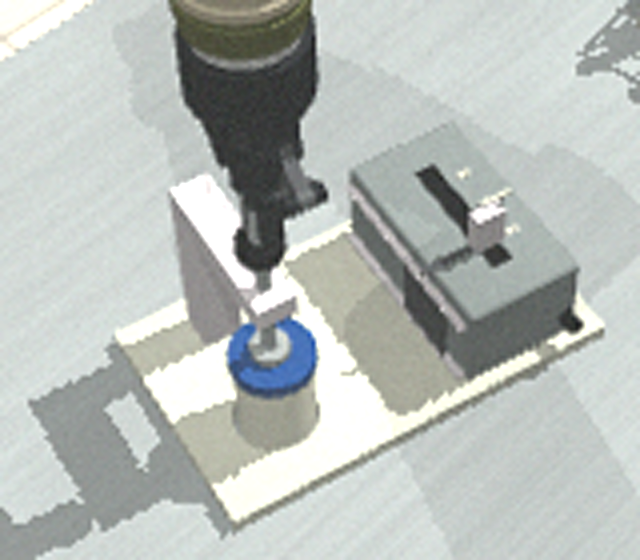

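The foot disc (270,347) rests on the blue lid and the shutter is still closed. I'll hold a little longer, then let it rise gently.

Emit:
hand_motion:
  rows: {"dx":[0, 0, 0, 0, 0, 0, 0, 0], "dy":[0, 0, 0, 0, 0, 0, 0, 0], "dz":[0, 0, 0, 0, -1.2, -2.8, -4.4, -6], "wx":[0, 0, 0, 0, 0, 0, 0, 0], "wy":[0, 0, 0, 0, 0, 0, 0, 0], "wz":[0, 0, 0, 0, 0, 0, 0, 0]}

```text
clock: 6.35
tcp_pos: [0.5293, 0.0957, 0.2543]
orientation: [0.0, 0.784, 0.62, 0.0]
wrist_force: [-1.7, -1.8, 3.7]
finger_gap: 0.0002
grip_force: 1.6
```

Emit:
hand_motion:
  rows: {"dx":[0, 0, 0, 0, 0, 0], "dy":[0, 0, 0, 0, 0, 0], "dz":[-1.6, -3.6, -7, -12, -16, -16], "wx":[0, 0, 0, 0, 0, 0], "wy":[0, 0, 0, 0, 0, 0], "wz":[0, 0, 0, 0, 0, 0]}
  finger_gap: 0.05

```text
clock: 7.1
tcp_pos: [0.5301, 0.0959, 0.3352]
orientation: [0.001, 0.784, 0.621, 0.001]
wrist_force: [1.0, 0.2, -0.3]
finger_gap: 0.05
grip_force: 0.0
```

Run:
```python
from h import *
print(w(P,(-.03,-.085,.0)));go(w(P,(-.03,-.085,.175))[0])
```

```text
[[ 0.49038292 -0.06793961  0.        ]]
t 7.1 tcp [0.5301 0.0959 0.3352] need tool [-0.1687 -0.0014  0.16  ] zx [[0.23, 0.973, 0.003], [0.973, -0.23, 0.0], [0.001, 0.003, -1.0]] F [ 1.01  0.2  -0.27]
```

Emit:
hand_motion:
  rows: {"dx":[-3, -10, -18, -26, -32, -33.74, -33.74, -33.74], "dy":[0, 0, 0, 0, 0, -0.28, -0.28, -0.28], "dz":[0, 0, 0, 6, 14, 22, 28, 28], "wx":[0, 0, 0, 0, 0, 0, 0, 0], "wy":[0, 0, 0, 0, 0, 0, 0, 0], "wz":[0, 0, 0, 0, 0, 0, 0, 0]}

```text
clock: 8.1
tcp_pos: [0.486, -0.0682, 0.1907]
orientation: [-0.003, 0.785, 0.62, -0.002]
wrist_force: [-0.9, -0.3, -0.0]
finger_gap: 0.0503
grip_force: 0.0
```

Run:
```python
from h import *; import cv2
a=env.read_camera("side")["image"][170:310,200:340,::-1];c=env.read_camera("wrist")["image"][:,:,::-1]
p=np.zeros((400,800,3),np.uint8);p[:,:400]=cv2.resize(a,(400,400),interpolation=2);p[:300,400:]=cv2.resize(c,(400,300));cv2.imwrite("pics/a3.png",cv2.convertScaleAbs(p,alpha=1.3))
go(w(P,(-.03,-.085,.114))[0])
```

```text
t 8.2 tcp [ 0.4886 -0.0685  0.1939] need tool [0.001  0.0016 0.0799] zx [[0.23, 0.973, -0.001], [0.973, -0.23, 0.0], [-0.0, -0.001, -1.0]] F [ 0.43 -0.12  0.24]
```

View pics/a3.png

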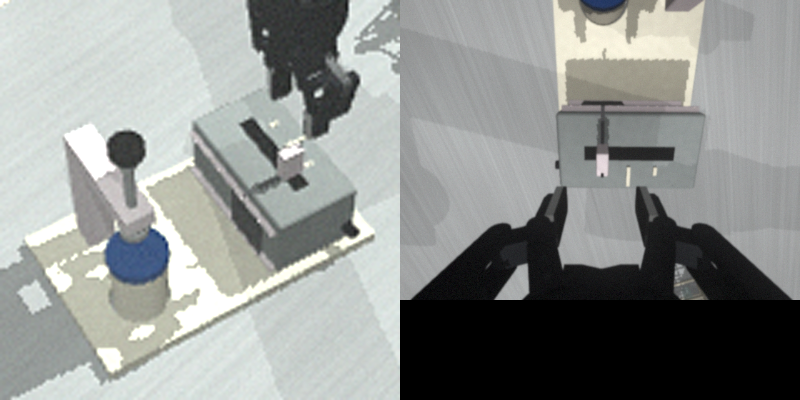

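The gauge is back up, with its button at (127,148). The wrist view has the tab (602,160) centred between the fingers (558 and 640). I'll descend and pinch.

Emit:
hand_motion:
  rows: {"dx":[0.2, 0.2, 0.2, 0.2, 0.2, 0.2, 0.2, 0.2], "dy":[0.2, 0.2, 0.2, 0.2, 0.2, 0.2, 0.2, 0.2], "dz":[2, 5, 8.4, 11.6, 14, 15.4, 15.8, 15.8], "wx":[0, 0, 0, 0, 0, 0, 0, 0], "wy":[0, 0, 0, 0, 0, 0, 0, 0], "wz":[0, 0, 0, 0, 0, 0, 0, 0]}

```text
clock: 9.2
tcp_pos: [0.4905, -0.0675, 0.115]
orientation: [0.0, 0.784, 0.621, 0.0]
wrist_force: [0.4, -0.7, 0.4]
finger_gap: 0.05
grip_force: 0.0
```

Emit:
hand_motion:
  rows: {"dx":[0, 0, 0, 0, 0, 0], "dy":[0, 0, 0, 0, 0, 0], "dz":[0, 0, 0, 0, 0, 0], "wx":[0, 0, 0, 0, 0, 0], "wy":[0, 0, 0, 0, 0, 0], "wz":[0, 0, 0, 0, 0, 0]}
  finger_gap: 0
  force: 40

```text
clock: 9.95
tcp_pos: [0.4901, -0.0675, 0.1152]
orientation: [0.0, 0.784, 0.62, -0.0]
wrist_force: [-2.9, -0.2, 5.4]
finger_gap: 0.0112
grip_force: 41.9
```

Run:
```python
from h import *
go(w(P,(0,-.085,.114))[0])
```

```text
t 9.95 tcp [ 0.4901 -0.0675  0.1152] need tool [-0.0004  0.0304  0.0012] zx [[0.23, 0.973, 0.0], [0.973, -0.23, -0.0], [-0.0, 0.0, -1.0]] F [-2.89 -0.22  5.43]
```

To row units: 0.0304 m is 6.08, 0.029 m is 5.8.

Emit:
hand_motion:
  rows: {"dx":[0, 0, 0, 0, 0, 0, 0, 0], "dy":[0.6, 1.6, 2.8, 4, 5, 5.8, 6.08, 6.08], "dz":[0, 0, 0, 0, 0, 0, 0, 0], "wx":[0, 0, 0, 0, 0, 0, 0, 0], "wy":[0, 0, 0, 0, 0, 0, 0, 0], "wz":[0, 0, 0, 0, 0, 0, 0, 0]}

```text
clock: 10.95
tcp_pos: [0.5187, -0.0745, 0.1152]
orientation: [-0.0, 0.784, 0.62, -0.001]
wrist_force: [-5.7, -0.1, 7.6]
finger_gap: 0.0112
grip_force: 42.3
```

Emit:
hand_motion:
  rows: {"dx":[0, 0, 0, 0], "dy":[0, 0, 0, 0], "dz":[0, 0, 0, 0], "wx":[0, 0, 0, 0], "wy":[0, 0, 0, 0], "wz":[0, 0, 0, 0]}

```text
clock: 11.45
tcp_pos: [0.5186, -0.0744, 0.1152]
orientation: [-0.001, 0.784, 0.62, -0.001]
wrist_force: [-5.7, 0.9, 8.5]
finger_gap: 0.0111
grip_force: 42.3
```

Run:
```python
from h import *; import cv2
a=env.read_camera("side")["image"][170:310,200:340,::-1];c=env.read_camera("wrist")["image"][100:300,160:440,::-1]
p=np.zeros((400,800,3),np.uint8);p[:,:400]=cv2.resize(a,(400,400),interpolation=2);p[:286,400:]=cv2.resize(c,(400,286));cv2.imwrite("pics/a4.png",cv2.convertScaleAbs(p,alpha=1.3))
go(w(P,(0,-.085,.114))[0]);print((env.get_state()["wrist_force"][:2]@[.973,-.23]))
```

```text
t 11.55 tcp [ 0.5186 -0.0744  0.1152] need tool [-0.0002  0.001   0.0012] zx [[0.23, 0.973, -0.002], [0.973, -0.23, -0.0], [-0.001, -0.002, -1.0]] F [-5.53  0.4   8.95]
-5.473427573117289
```

View pics/a4.png

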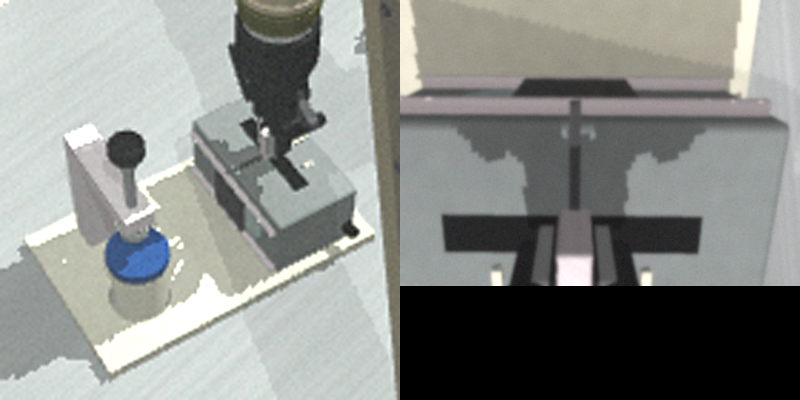

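The wrist view has the tab (573) midway between the closed and open marks (497 and 647) and at the middle of the slot. The gauge is up, so I'll hand in.

```bash
python3 -c "
from workcell import env
print(env.hand_in())"
```

```text
the job is handed in; nothing more can be done
None
```

I handed the job in, with no verdict returned: the gauge foot rested on the tall jar's lid for over a second at about 11 N on the button and sprang back up, and the gripper is holding the shutter tab at half travel.

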